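Hold a growing channel's end cap against its seal for screwing on

ROBOT

A 6-joint arm with a two-finger parallel gripper is mounted at the origin on a cart in front of the work surface, level with it; the furniture and walls round the work are solid. World frame = base frame: x ahead of the robot, y to its left, z up, the work surface at z = 0. Lengths are in m, angles in rad, forces in N, time in s.
With the tool pointing down it reaches from about 0.35 to 0.975 m from the base axis. Payload 4.9 kg.
Tool frame: the origin (TCP) lies between the finger pads, 19 mm behind the fingertips; this is the grasp point; z points along the fingers, y is the line along which they close (so a half turn about z gives the same grasp; the last joint's range is limited). The gripper opens to 85 mm and grips with 20 to 120 N. Pads are 22 mm wide; open, the fingers measure 114 mm over their backs; the gripper's body (76 mm by 85 mm) begins 54 mm behind the grasp point. The pads swing forward as they close: fully open they stand 13 mm farther back than shut.
Start: joints at [1.163, 0.053, 1.613, -0, 1.476, -0.119], TCP at [0.178, 0.599, 0.25] pointing down, gripper open.
Joint ranges: [-3.01, 3.01], [-1.01, 2.22], [0.06, 2.58], [-1.02, 4.17], [0.09, 2.62], [-3.14, 3.14]. Speed limits (rad/s): [2.57, 2.57, 3.14, 3.14, 3.14, 3.14].

INTERFACE

Orientations are given as a unit quaternion [w, x, y, z].
In Python, from plant import manip gives the robot as it stands.
- The arm moves only by the tool move_arm, never from a script. Its argument "increments" is one flat list of numbers, 5 for each row, row after row: the shift along the tool's x, y, z in mm, then the turn about the tool's z in rad, then the opening, from 0 (shut) to 1 (fully open). In form: [tx, ty, tz, spin, jaw, tx, ty, tz, spin, jaw, ...]. A call has 1 to 8 rows; each row shifts and turns the commanded pose from where the row before left it, along the tool's axes as they then stand; what a row does not reach is not made up. A row lasts 1/12 s, in which the tool goes at most 41.7 mm and 7.16 degrees, less where a joint would pass 70% of its speed; a pose out of reach is approached as far as the arm can. A call with a gripper value outside its range is refused whole. The fingers move at their own pace and stop on an object; the grip force is fixed at half the most. Time passes only in rows, so rows that do not move let the fingers close. It gives the time, the measured TCP pose, the force, the opening and the grip force at its end, in the units of the state.
- manip.state(): the state, without advancing time (a new reading comes with each control period).
- manip.grab_frame(name): name is "side" or "top" or "wrist"; returns a dict with "image" (384x512x3 uint8, blue, green, red), "fov_y" (degrees; the focal length in pixels is half the picture's height over the tangent of half this angle, whatever the lens; pixels are square), "cx", "cy" (the principal point, pixels), "eye" and "rotation" of the camera in the world; the wrist camera has in their place "T_tool_cam" (4x4, takes a point from camera to tool coordinates, whose origin is the TCP and whose axes are the flange's). Camera axes: x right, y down, z forward; pixel columns grow to the right and rows downward; lengths in m; the calibration is good to about 2 mm. The wrist camera is an equidistant fisheye: a pixel r from the principal point sees the ray r / f radians off the axis. A picture is of the moment at which its call begins: read the wrist's pose just before it. There is no depth.
- manip.job_done(): hands the job in; it is judged then, once.
The state is a dict: "time": time; "joint_pos": joint angles; "joint_vel": joint speeds; "joint_efforts": joint torques, N m; "tool_pos": TCP position; "tool_rot": TCP orientation; "contact_force": force on the tool from outside, world axes, zero at the start; "ft_torque": the same for the moment, N m; "gripper_width": opening from 0.0 (shut) to 1.0 (fully open); "grasp_force": force on a finger pad.
Only numpy, scipy, OpenCV 4.12 (cv2) and the standard library are available. Lean on these libraries where they do the work, as an engineer would, in place of code of your own. Each camera call takes 0.05 s, during which the arm holds its last target. There are 200 camera calls.

TASK

Get this growing channel's end cap ready for your workmate to screw on: drop the two black thumb screws into the terracotta pot, then plug the green end cap into the open end of the white channel. Keep hold of it and press it squarely against the black sponge seal with a steady 12 N or so, so that the seal is squeezed to about half the thickness it stands out, never flat. Finish while still holding and pressing; leave the other things on the bench alone.

Things in the scene. Friction and masses are not known exactly. Their poses are not given: they have to be found in the camera images.
- screw_a: black knurled thumb screw, standing on its head on the bench: head 22 mm across and 12 mm tall, with a bright 8 mm shank on top, 42 mm tall in all; origin under the centre of the head; 25 g
- screw_b: the second thumb screw, same as screw_a
- parts_pot: small terracotta flower pot, open at the top: 84 mm across the rim, 60 mm at the foot, 62 mm tall, inner floor 5 mm up, wall 4 mm; loose, about 250 g; origin under its centre
- end_cap: green end cap, about 120 g, upright on the bench: flange 5 mm thick (x), 96 mm wide (y; 138 over its lugs), 62 mm tall; on its +x side a U-shaped spigot 70 mm wide, 36 mm tall, reaching 34.5 mm from the flange's middle; on its -x side a grip fin (see cap_fin) above a drain spout 20 mm across, 50 mm long. Origin: middle of the flange's thickness and width, at its bottom edge; z up
- cap_centre (a point): centre of the cap's flange (and axis of its spigot), 31 mm above end_cap's origin; axes as end_cap
- cap_fin (a point): good place for the TCP on the cap's upright grip fin, fingers closing along y: 25 mm behind the flange's middle, 50 mm above end_cap's origin; axes as end_cap. The fin is 14 mm thick (y), reaches from 2.5 to 44 mm behind the flange's middle and 62 mm above the cap's bottom
- channel: short white growing channel, fixed, level on two saddles: rectangular tube 80 mm wide, 46 mm tall, 240 mm long, inside 74 x 40 mm, with a white collar 98 mm wide, 64 mm tall round its open end (top 90 mm above the bench) and a screw lug either side. x points from the open end into the channel, z up; origin on the bench below the collar's front face
- channel_mouth (a point): centre of the channel's open end, in the plane of the collar's front face, 58 mm above the bench; axes as channel. The cap goes in along +x, its axes parallel to these, cap_centre on this axis: spigot clearance 2 mm all round
- seal (a joint): how far the black sponge seal is squeezed into the collar, in m: 0 free, when its face stands 14 mm in front of the collar's face (so the flange's middle meets it at x = -16.5 mm before channel_mouth); at most 0.0135. It pushes back with 1.7 N per mm: 12 N at 0.007; it springs back when let go
- seal_face (a point): centre of the seal's front face (a rectangular ring 92 x 58 mm, opening 80 x 46 mm), moves with it
- sample_jar: bystander: glass jar with yellow lid, 56 mm across, 75 mm tall
- labels: bystander: yellow bundle of plant labels, 106 x 31 x 13 mm
- marker: bystander: white felt marker with blue cap, 130 mm long, 16 mm thick, lying near the bench's front edge
Not all that is in view belongs to the job. Leave any blue look-alike of the screw_a alone. What is shaped like the screw_b but turquoise is not meant.

How it is judged:
On the way, in this order (a step that is already met when the one before it is completed fails the run):
1. both thumb screws lie in the terracotta pot (horizontal distance between each of screw_a, screw_b and parts_pot below 0.04 m and height (world z) of each of screw_a, screw_b below 0.06 m and contact force between each of screw_a, screw_b and the fingers below 0.1 N), for 0.2 s.
2. the cap's spigot is in the channel (x of cap_centre in the frame of channel_mouth above -0.022 m and y of cap_centre in the frame of channel_mouth between -0.005 and 0.005 m and z of cap_centre in the frame of channel_mouth between -0.005 and 0.005 m), for 0.1 s.
At the end, for the whole second after the job is handed in: The robot still holds the cap with its spigot in the channel, square to it within 4 degrees and centred within 5 mm, and keeps the seal squeezed by 4.2 to 10 mm (7 to 17 N); both thumb screws lie in the upright pot (value of joint seal between 0.0042 and 0.01 m and contact force between end_cap and channel between 6 and 25 N and x of cap_centre in the frame of channel_mouth above -0.014 m and y of cap_centre in the frame of channel_mouth between -0.005 and 0.005 m and z of cap_centre in the frame of channel_mouth between -0.005 and 0.005 m and angle between the x axis of end_cap and the x axis of channel, either way round below 0.08 rad and angle between end_cap's own z axis and vertical below 0.08 rad and contact force between the fingers and end_cap above 4 N and linear speed of end_cap below 0.01 m/s and horizontal distance between each of screw_a, screw_b and parts_pot below 0.04 m and height (world z) of each of screw_a, screw_b below 0.06 m and angle between parts_pot's own z axis and vertical below 0.1 rad); the arm keeps its last pose, push and grip.
It fails at once if the seal is crushed flat (squeezed by over 12.5 mm, more than 21 N) (value of joint seal above 0.0125 m).
It fails at once if the pot is tipped over (angle between parts_pot's own z axis and vertical above 0.5 rad).
It fails at once if a bystander (jar, marker, labels) is shifted by more than 25 mm (distance of any of sample_jar, marker, labels from where it was at the start of the episode above 0.025 m).
It also fails if it takes over 72 s, if anything falls off the work surface, if the arm or the gripper's body presses on something with over 40 N, if the wrist force passes 120 N, or if a joint passes its speed limit or range.

## Working session

There is one attempt and no reset: what is moved stays moved. The work goes in short steps, Python scripts to look and compute and a tool call to move; the robot and the scene stay as the last step left them, time stands still between calls to the robot, and variables do not carry over. Pictures are saved under pics/ and viewed, at most 10 in all, crops included, and the job is handed in when it is done.

Besides the shell and the picture viewer there is one more tool, called as name(argument=value, ...) on one line, values as JSON. move_arm: Moves the arm, as the interface text tells. Its arguments: {"type":"object","properties":{"increments":{"type":"array"}},"required":["increments"]}

```bash
mkdir -p pics
cat > h.py <<'E'
import numpy as np,cv2
from plant import manip
from scipy.spatial.transform import Rotation as R
def grab(n):
    s=manip.state(); f=manip.grab_frame(n); f['s']=s; f['f']=f['image'].shape[0]/2/np.tan(np.radians(f['fov_y'])/2); return f
def ray(f,u,v):
    x=(u-f['cx'])/f['f'];y=(v-f['cy'])/f['f']
    if 'T_tool_cam' in f:
        r=np.hypot(x,y)+1e-12; d=np.array([x/r*np.sin(r),y/r*np.sin(r),np.cos(r)])
        T=np.array(f['T_tool_cam']);q=f['s']['tool_rot'];Rt=R.from_quat([q[1],q[2],q[3],q[0]]).as_matrix()
        return Rt@T[:3,3]+f['s']['tool_pos'],Rt@T[:3,:3]@d
    return np.array(f['eye']),np.array(f['rotation'])@np.array([x,y,1])
def plane(f,u,v,z):
    o,d=ray(f,u,v); return o+d*(z-o[2])/d[2]
E
python3 - <<'E'
from h import *
import pickle
F={n:grab(n) for n in("top","side","wrist")}
pickle.dump(F,open('f0.pkl','wb'))
for n in F: cv2.imwrite(f'pics/{n}0.png',F[n]['image']); print(n,{k:v for k,v in F[n].items() if k not in('image','s')})
s=manip.state();print(s)
E
```

```text
top {'fov_y': 52.59208584199639, 'cx': 254.96919080274196, 'cy': 195.3126540503475, 'eye': array([ 0.3511562 , -0.32838942,  0.90623053]), 'rotation': array([ 0.07375208, -0.69359022,  0.71460019, -0.05328985]), 'f': np.float64(388.5500355858509)}
side {'fov_y': 50.38324143719037, 'cx': 254.61381810652423, 'cy': 191.49183880366303, 'eye': array([0.35207806, 0.30006034, 0.60216114]), 'rotation': array([ 0.04672222, -0.10962037,  0.90095771, -0.41722369]), 'f': np.float64(408.17570487527445)}
wrist {'fov_y': 65.70646984690485, 'cx': 259.4969417678501, 'cy': 194.1097029464744, 'T_tool_cam': array([[ 8.70109691e-04, -9.63775204e-01, -2.66714454e-01,
         6.79096246e-02],
       [ 9.99999489e-01,  7.01483083e-04,  7.27509301e-04,
         1.44380232e-03],
       [-5.14059747e-04, -2.66714950e-01,  9.63775322e-01,
        -1.22750094e-01],
       [ 0.00000000e+00,  0.00000000e+00,  0.00000000e+00,
         1.00000000e+00]]), 'f': np.float64(297.3186396354542)}
{'time': 0.15, 'joint_pos': array([ 1.16300957e+00,  5.32175661e-02,  1.61396936e+00, -8.94503879e-06,
        1.47596762e+00, -1.18995145e-01]), 'joint_vel': array([ 0.0009937 , -0.0010186 , -0.00625353, -0.00082126, -0.00170119,
       -0.00131623]), 'joint_efforts': array([ 4.57191481e-04, -3.94238842e+01, -3.70721447e+01, -1.38429518e-04,
        4.59312621e-03, -1.66102541e-05]), 'tool_pos': array([0.17781771, 0.59870731, 0.24904326]), 'tool_rot': array([-1.99024283e-04,  1.43894084e-01,  9.89592786e-01, -7.55168016e-04]), 'contact_force': array([0.40402879, 0.24070406, 0.30712461]), 'ft_torque': array([-0.06523281, -0.00169723,  0.05070412]), 'grasp_force': 0.0, 'gripper_width': 0.9995367171587339}
```

Run:
```python
s=open('h.py').read()
s=s.replace("np.array(f['rotation'])@","R.from_quat(np.roll(f['rotation'],-1)).as_matrix()@")
open('h.py','w').write(s)
```

```text
(no output)
```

View pics/top0.png

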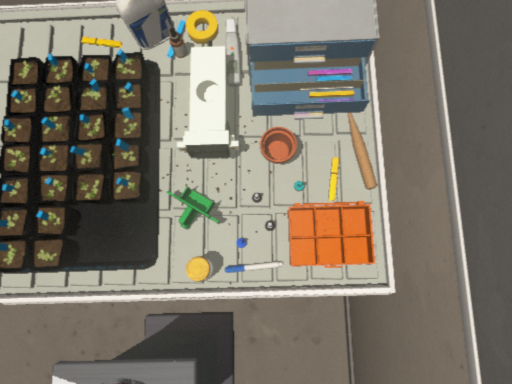

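View pics/side0.png

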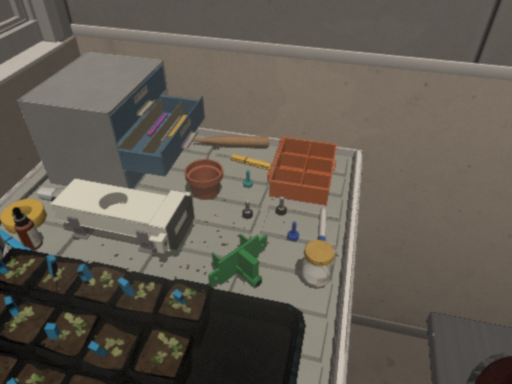

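Run:
```python
from h import *
import pickle
F=pickle.load(open('f0.pkl','rb')); t=F['top'];s=F['side']
P=lambda f,u,v,z:print((u,v,z),plane(f,u,v,z).round(4))
for f,p in((t,[(257,197),(270,225),(299,185),(241,242)]),(s,[(248,213),(281,210)])):
    for q in p:P(f,*q,.006)
P(t,279,145,.062);P(s,205,170,.062)
P(t,198,268,.075);P(t,255,267,.008)
a=t['image']; 
cv2.imwrite('pics/crop.png',cv2.resize(a[120:250,160:310],None,fx=5,fy=4.6,interpolation=cv2.INTER_CUBIC)[:600])
cv2.imwrite('pics/crop2.png',cv2.resize(s['image'][170:290,130:310],None,fx=4.4,fy=4.4,interpolation=cv2.INTER_CUBIC))
# masks
for nm,f in(('top',t),('side',s)):
    h=cv2.cvtColor(f['image'],cv2.COLOR_BGR2HSV)
    g=cv2.inRange(h,(45,120,40),(80,255,255))
    n,l,st,c=cv2.connectedComponentsWithStats(g)
    for i in range(1,n):
        if st[i,4]>150: print(nm,'green',st[i],c[i])
    k=cv2.inRange(h,(0,0,0),(180,255,60))
    n,l,st,c=cv2.connectedComponentsWithStats(k)
    for i in range(1,n):
        if 15<st[i,4]<300 and c[i][0]>220 and 150<c[i][1]<260: print(nm,'black',st[i],c[i].round(1),plane(f,*c[i],.01).round(4))
    p=cv2.inRange(h,(0,90,60),(14,200,220)); n,l,st,c=cv2.connectedComponentsWithStats(p)
    for i in range(1,n):
        if st[i,4]>300: print(nm,'pot',st[i],c[i].round(1),plane(f,*c[i],.062).round(4))
```

```text
(257, 197, 0.006) [ 0.5111 -0.3091  0.006 ]
(270, 225, 0.006) [ 0.4442 -0.3374  0.006 ]
(299, 185, 0.006) [ 0.5366 -0.409   0.006 ]
(241, 242, 0.006) [ 0.4069 -0.2693  0.006 ]
(248, 213, 0.006) [ 0.5108 -0.3107  0.006 ]
(281, 210, 0.006) [ 0.4445 -0.337   0.006 ]
(279, 145, 0.062) [ 0.6187 -0.3633  0.062 ]
(205, 170, 0.062) [ 0.6204 -0.3623  0.062 ]
(198, 268, 0.075) [ 0.3506 -0.1817  0.075 ]
(255, 267, 0.008) [ 0.3493 -0.3001  0.008 ]
top green [168 191  45  37 399] [193.52631579 205.33082707]
top pot [ 260  127   37   36 1064] [278.  144.4] [ 0.6203 -0.3612  0.062 ]
top pot [ 288  201   84   66 1067] [322.7 219.4] [ 0.4472 -0.4518  0.062 ]
side black [276 208  10   7  37] [280.6 211.4] [ 0.4439 -0.3282  0.01  ]
side black [243 212   9   6  38] [247.  214.9] [ 0.5103 -0.3005  0.01  ]
side pot [194 136  75  10 400] [236.6 140.3] [ 0.5854 -0.4919  0.062 ]
side pot [ 267  136   70   70 3774] [302.1 169.9] [ 0.4154 -0.4145  0.062 ]
side pot [ 185  159   38   40 1164] [204.  177.5] [ 0.6138 -0.337   0.062 ]
```

View pics/crop.png

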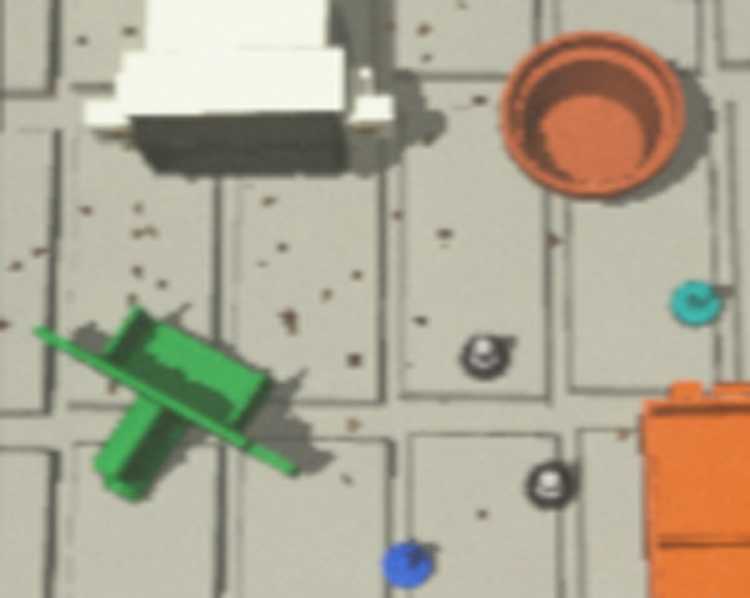

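View pics/crop2.png

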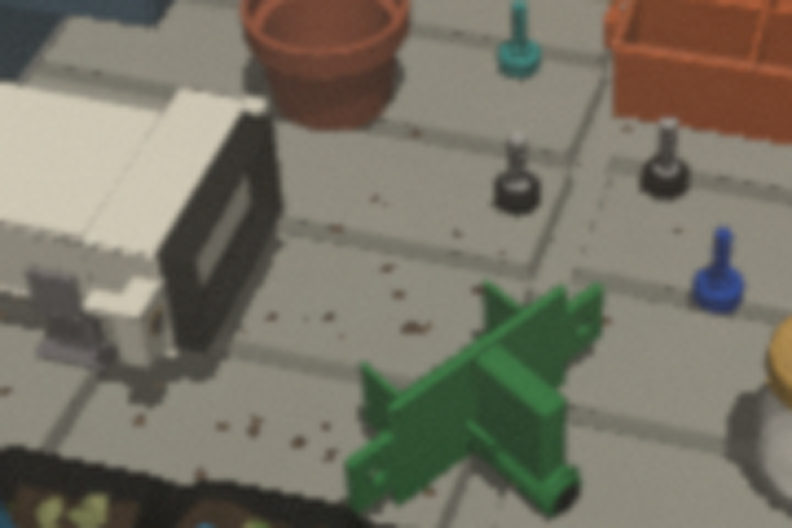

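```bash
cat >> h.py <<'E'
def tri(a,pa,b,pb):
    o,d=ray(a,*pa);p,e=ray(b,*pb);d=d/np.linalg.norm(d);e=e/np.linalg.norm(e)
    A=np.eye(3)*2-np.outer(d,d)-np.outer(e,e)
    return np.linalg.solve(A,(np.eye(3)-np.outer(d,d))@o+(np.eye(3)-np.outer(e,e))@p)
E
python3 - <<'E'
from h import *
import pickle
F=pickle.load(open('f0.pkl','rb')); t=F['top'];s=F['side']
print('drawer',tri(t,(253,116),s,(155,175)),tri(t,(366,105),s,(203,122)))
print('drawer z.1/.15',plane(t,309,117,.1),plane(t,309,117,.15))
c=lambda u,v:(160+u/5,120+v/4.6)
for p in((133,117),(345,110)): print('collar',plane(t,*c(*p),.09).round(4))
d=lambda u,v:(130+u/4.4,170+v/4.4)
# flange top corners: side (395,408),(570,287); 
for p in((395,408),(570,287)): print('flange top side',plane(s,*d(*p),.062).round(4))
for p in((160,245),(248,112)): print('collar/seal top side',plane(s,*d(*p),.09).round(4))
for p in((38,330),(298,470)): print('lug top',plane(t,*c(*p),.045).round(4))
print('tray',plane(t,289,240,.04),plane(t,289,240,0))
E
```

```text
drawer [ 0.69757942 -0.30419339  0.07314537] [ 0.70331296 -0.56791275  0.05373893]
drawer z.1/.15 [ 0.66775821 -0.42942088  0.1       ] [ 0.6481235  -0.42315521  0.15      ]
collar [ 0.6164 -0.1593  0.09  ]
collar [ 0.6164 -0.2528  0.09  ]
flange top side [ 0.5118 -0.123   0.062 ]
flange top side [ 0.4609 -0.2016  0.062 ]
collar/seal top side [ 0.6197 -0.1582  0.09  ]
collar/seal top side [ 0.6148 -0.2432  0.09  ]
lug top [ 0.523 -0.107  0.045]
lug top [ 0.4499 -0.2249  0.045 ]
tray [ 0.40610589 -0.37800394  0.04      ] [ 0.40864331 -0.380295    0.        ]
```

move_arm(increments=[-10,-40,0,0.0,1,-10,-40,0,0,1,-10,-40,0,0,1,-10,-40,0,0,1,-10,-40,0,0,1,-10,-40,0,0,1,-10,-40,0,0,1,-10,-40,0,0,1])

```text
time: 0.82
tool_pos: [0.1628, 0.2679, 0.2493]
tool_rot: [-0.0, 0.143, 0.99, -0.0]
contact_force: [1.3, -1.1, 0.4]
gripper_width: 0.999
grasp_force: 0.0
```

move_arm(increments=[-38,-12,0,0.0,0.6,-38,-12,0,0,0.6,-36,-20,0,0,0.6,-34,-23,0,0,0.6,-34,-23,0,0,0.6,-32,-26,0,0,0.6,-32,-26,0,0,0.6,-32,-26,0,0,0.6])

```text
time: 1.48
tool_pos: [0.3809, 0.0277, 0.2499]
tool_rot: [0.0, 0.144, 0.99, 0.0]
contact_force: [0.5, 0.6, -0.2]
gripper_width: 0.599
grasp_force: 0.0
```

move_arm(increments=[-30,-28,0,0.06,0.6,-28,-30,0,0.06,0.6,-28,-30,0,0.06,0.6,-28,-30,0,0.06,0.6,-28,-30,0,0.06,0.6,-25,-28,0,0,0.6,-20,-28,0,0,0.6,0,0,0,0,0.6])

```text
time: 2.15
tool_pos: [0.4572, -0.2378, 0.2495]
tool_rot: [-0.0, 0.293, 0.956, -0.001]
contact_force: [-0.6, 0.6, -0.2]
gripper_width: 0.598
grasp_force: 0.0
```

```bash
cat >> h.py <<'E'
def go(x,y,z=None,s=None):
    s=s or manip.state();q=s['tool_rot'];M=R.from_quat(np.roll(q,-1)).as_matrix()
    d=np.array([x,y,s['tool_pos'][2] if z is None else z])-s['tool_pos']
    print('go',(M.T@d*1000).round(1),'yangle',np.degrees(np.arctan2(M[1,1],M[0,1])).round(2))
E
python3 - <<'E'
from h import *
f=grab('wrist');cv2.imwrite('pics/w1.png',cv2.resize(f['image'],None,fx=1.5,fy=1.5))
import pickle;pickle.dump(f,open('w1.pkl','wb'))
h=cv2.cvtColor(f['image'],cv2.COLOR_BGR2HSV)
k=cv2.inRange(h,(0,0,0),(180,255,60)); n,l,st,c=cv2.connectedComponentsWithStats(k)
for i in range(1,n):
    if 60<st[i,4]<3000: print('black',st[i],c[i].round(1),plane(f,*c[i],.012).round(4))
go(.511,-.31,.022);go(.4443,-.337,.022)
E
```

```text
black [ 196    0   65   33 1142] [221.8  11.1] [ 0.2669 -0.1635  0.012 ]
black [184 193  17  17 116] [193.  199.9] [ 0.4423 -0.3298  0.012 ]
black [231 222  16  16 134] [238.7 228.6] [ 0.5073 -0.3032  0.012 ]
go [-86.6 -31.8 227.2] yangle 56.02
go [-46.4 -91.5 227.3] yangle 56.02
```

View pics/w1.png

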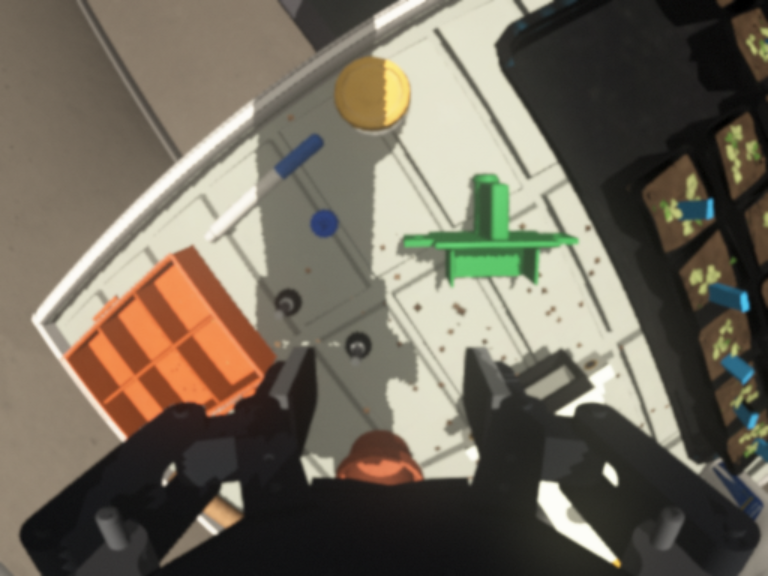

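move_arm(increments=[-29,-10,15,0,0.6,-29,-10,25,0,0.6,-28,-10,25,0,0.6,0,0,30,0,0.6,0,0,30,0,0.6,0,0,20,0,0.6,0,0,0,0,0.6])

```text
time: 2.78
tool_pos: [0.5094, -0.302, 0.0987]
tool_rot: [-0.005, 0.29, 0.957, 0.002]
contact_force: [-1.0, 1.5, -1.3]
gripper_width: 0.598
grasp_force: 0.0
```

```bash
cat > scr.py <<'E'
from h import *
f=grab('wrist')
h=cv2.cvtColor(f['image'],cv2.COLOR_BGR2HSV)
k=cv2.inRange(h,(0,0,0),(180,255,60)); n,l,st,c=cv2.connectedComponentsWithStats(k)
for i in range(1,n):
    if 60<st[i,4]<3000:
        p=plane(f,*c[i],.008);print('black',st[i],c[i].round(1),p.round(4));go(p[0],p[1],.022,f['s'])
print(f['s']['tool_pos']);cv2.imwrite('pics/w2.png',f['image'])
E
python3 scr.py
```

```text
black [ 393   16   27   57 1171] [406.6  46. ] [ 0.466  -0.1342  0.008 ]
go [128.3 115.4  78.3] yangle 56.32
black [405  83  55  28 518] [440.5  93.7] [ 0.5129 -0.1267  0.008 ]
go [ 93.5 147.7  77.9] yangle 56.32
black [158 145  31  31 506] [174.5 159.1] [ 0.4441 -0.3328  0.008 ]
go [ 36.3 -62.   77.1] yangle 56.32
black [239 196  29  29 473] [253.1 209.3] [ 0.5089 -0.3056  0.008 ]
go [-2.5 -3.4 76.7] yangle 56.32
[ 0.50942429 -0.30200592  0.09870964]
```

move_arm(increments=[-2,-4,25,0,0.6,0,0,30,0,0.6,0,0,15,0,0.6,0,0,6,0,0.6,0,0,0,0,0.0,0,0,0,0,0.0,0,0,0,0,0.0,0,0,0,0,0.0])

```text
time: 3.5
tool_pos: [0.5136, -0.311, 0.0319]
tool_rot: [0.002, 0.29, 0.957, -0.001]
contact_force: [-0.5, 0.2, 1.9]
gripper_width: 0.071
grasp_force: 85.1
```

move_arm(increments=[0,0,0,0,0,0,0,0,0,0,0,0,-20,0,0,0,0,-30,0,0,0,0,-40,0,0,0,0,-20,0,0,0,0,0,0,0])

```text
time: 4.08
tool_pos: [0.5154, -0.3127, 0.1472]
tool_rot: [0.006, 0.29, 0.957, -0.002]
contact_force: [1.0, -0.2, 0.5]
gripper_width: 0.067
grasp_force: 87.4
```

```bash
python3 -c "
from h import *
go(.606,-.357,.09)"
```

```text
go [-99.2  13.5  58.6] yangle 56.27
```

move_arm(increments=[0,0,0,-0.12,0,0,0,0,-0.12,0,0,0,0,-0.12,0,0,0,0,-0.12,0,0,0,0,0,0])

```text
time: 4.5
tool_pos: [0.5117, -0.3098, 0.1386]
tool_rot: [-0.0, 0.053, 0.999, 0.0]
contact_force: [0.2, -0.3, -0.3]
gripper_width: 0.071
grasp_force: 87.4
```

```bash
python3 -c "
from h import *
go(.606,-.357,.085)"
```

```text
go [-98.8 -36.8  53.6] yangle 83.87
```

move_arm(increments=[-25,-9,0,0,0,-25,-10,0,0,0,-25,-9,0,0,0,-24,-9,15,0,0,0,0,20,0,0,0,0,18,0,0,0,0,0,0,0,0,0,0,0,0])

```text
time: 5.17
tool_pos: [0.6053, -0.3568, 0.084]
tool_rot: [-0.002, 0.055, 0.998, 0.001]
contact_force: [0.6, -0.0, 0.4]
gripper_width: 0.064
grasp_force: 87.4
```

move_arm(increments=[0,0,0,0,0.35,0,0,0,0,0.35,0,0,0,0,0.35,0,0,0,0,0.35])

```text
time: 5.5
tool_pos: [0.6069, -0.358, 0.0878]
tool_rot: [0.001, 0.055, 0.999, -0.001]
contact_force: [0.7, -0.1, -0.4]
gripper_width: 0.351
grasp_force: 0.0
```

```bash
python3 -c "
from h import *
s=manip.state();print(s['tool_pos'],s['gripper_width'],s['grasp_force'])
f=grab('top');cv2.imwrite('pics/t2.png',cv2.resize(f['image'][110:260,160:320],None,fx=4,fy=4,interpolation=2))
go(.444,-.335,.15)"
```

```text
[ 0.6069443  -0.35803179  0.08776708] 0.35080259414558423 0.0
go [164.2   5.  -62.9] yangle 83.75
```

View pics/t2.png

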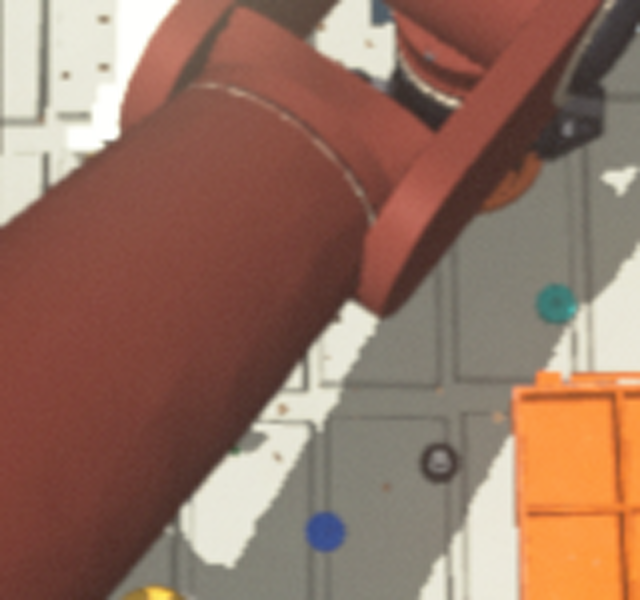

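move_arm(increments=[0,0,-30,0,0.4,5,0,-32,0,0.4,40,1,0,0,0.4,40,1,0,0,0.4,40,2,0,0,0.4,39,1,0,0,0.4,0,0,0,0.12,0.4,0,0,0,0.12,0.4])

```text
time: 6.22
tool_pos: [0.4415, -0.3339, 0.1476]
tool_rot: [-0.0, 0.177, 0.984, 0.0]
contact_force: [1.0, 0.3, 0.0]
gripper_width: 0.398
grasp_force: 0.0
```

move_arm(increments=[0,0,0,0.12,0.4,0,0,25,0,0.4,0,0,25,0,0.4,0,0,0,0,0.4,0,0,0,0,0.4])

```text
time: 6.63
tool_pos: [0.443, -0.3339, 0.0969]
tool_rot: [-0.001, 0.232, 0.973, 0.001]
contact_force: [0.3, 1.0, 0.5]
gripper_width: 0.402
grasp_force: 0.0
```

```bash
python3 scr.py
```

```text
black [ 485    0   27   92 1427] [501.3  31. ] [ 0.3966 -0.06    0.008 ]
go [164.9 223.3  75.7] yangle 63.13
black [ 468  115   35   54 1518] [484.4 139.3] [ 0.4796 -0.1287  0.008 ]
go [ 59.8 199.6  75.3] yangle 63.13
black [489 179  23  24 352] [500.6 188.5] [ 0.5338 -0.1204  0.008 ]
go [ 15.2 231.5  75.2] yangle 63.13
black [241 192  31  30 559] [256.  205.6] [ 0.4417 -0.3344  0.008 ]
go [ 0.7 -1.1 74.9] yangle 63.13
[ 0.44297421 -0.33392997  0.09693588]
```

move_arm(increments=[0,-2,25,0,0.4,0,0,25,0,0.4,0,0,15,0,0.4,0,0,0,0,0.4,0,0,0,0,0.0,0,0,0,0,0.0,0,0,0,0,0.0,0,0,0,0,0.0])

```text
time: 7.35
tool_pos: [0.4443, -0.3378, 0.0354]
tool_rot: [0.002, 0.232, 0.973, -0.001]
contact_force: [-0.8, -0.4, 3.1]
gripper_width: 0.068
grasp_force: 58.8
```

move_arm(increments=[0,0,0,0,0,0,0,-20,0,0,0,0,-30,0,0,0,0,-40,-0.12,0,0,0,-20,-0.12,0,0,0,0,-0.12,0,0,0,0,0,0])

```text
time: 7.93
tool_pos: [0.4441, -0.3376, 0.146]
tool_rot: [0.002, 0.053, 0.999, -0.002]
contact_force: [0.3, 1.1, -0.9]
gripper_width: 0.069
grasp_force: 58.7
```

```bash
python3 -c "
from h import *
go(.610,-.365,.085)"
```

```text
go [-167.7   -9.4   61.7] yangle 83.88
```

move_arm(increments=[-40,-3,0,0,0,-40,-2,0,0,0,-40,-2,0,0,0,-40,-2,0,0,0,-8,0,20,0,0,0,0,20,0,0,0,0,20,0,0,0,0,0,0,0])

```text
time: 8.6
tool_pos: [0.6058, -0.361, 0.0755]
tool_rot: [-0.005, 0.056, 0.998, 0.003]
contact_force: [-0.6, 1.1, -1.2]
gripper_width: 0.07
grasp_force: 58.7
```

move_arm(increments=[0,0,0,0,0,0,0,0,0,0.35,0,0,0,0,0.35,0,0,0,0,0.35,0,0,0,0,0.35,0,0,-30,0,0.35,0,0,-32,0,0.35,40,0,0,0,0.35])

```text
time: 9.27
tool_pos: [0.5766, -0.3628, 0.1553]
tool_rot: [0.008, 0.053, 0.999, -0.005]
contact_force: [-0.1, -1.4, 4.0]
gripper_width: 0.352
grasp_force: 0.0
```

move_arm(increments=[40,0,-25,0,0.35,40,10,-30,0,1,20,25,-30,0,1,20,30,0,0,1,0,35,0,0,1,0,30,0,0.1,1,0,0,0,0.1,1,0,0,0,0.1,1])

```text
time: 9.93
tool_pos: [0.4768, -0.2201, 0.2213]
tool_rot: [0.001, 0.204, 0.979, -0.0]
contact_force: [-0.8, 0.3, 0.1]
gripper_width: 0.998
grasp_force: 0.0
```

Run:
```python
from h import *
f=grab('wrist');cv2.imwrite('pics/w3.png',cv2.resize(f['image'],None,fx=1.5,fy=1.5))
import pickle;pickle.dump(f,open('w3.pkl','wb'));print(f['s']['tool_pos'],f['s']['joint_pos'])
```

```text
[ 0.47680499 -0.22013866  0.2213287 ] [-5.74333227e-01 -1.70723288e-01  1.87509501e+00  6.90352943e-05
  1.43483912e+00 -1.73360078e+00]
```

View pics/w3.png

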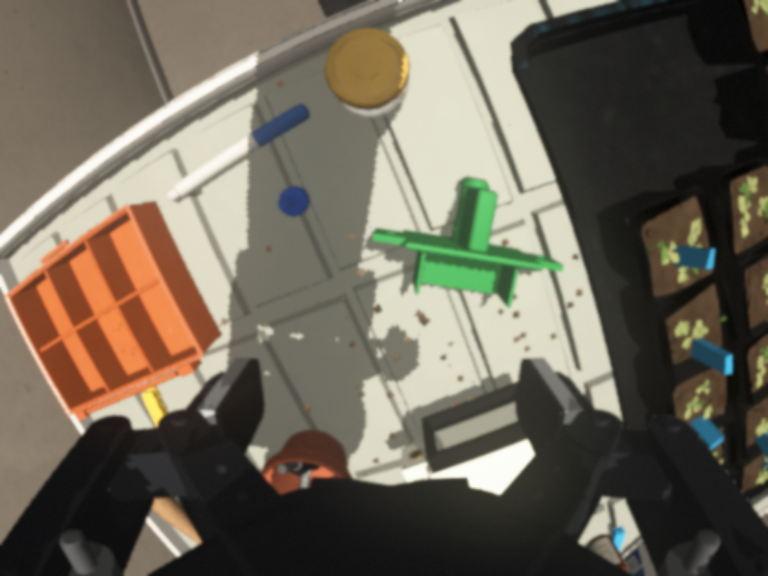

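Run:
```python
from h import *
import pickle
F=pickle.load(open('f0.pkl','rb')); t=F['top'];w=pickle.load(open('w1.pkl','rb'));w3=pickle.load(open('w3.pkl','rb'))
c=lambda u,v:(160+u/5,120+v/4.6)
L=tri(t,c(38,330),w,(578/1.5,240/1.5));Rr=tri(t,c(298,470),w,(405/1.5,242/1.5))
L3=tri(t,c(38,330),w3,(562/1.5,266/1.5));R3=tri(t,c(298,470),w3,(374/1.5,236/1.5))
for a,b in((L,Rr),(L3,R3)): print(a.round(4),b.round(4),((a+b)/2).round(4),np.linalg.norm(a-b),np.degrees(np.arctan2(a[1]-b[1],a[0]-b[0])))
# wide crop for a detailed look at the cap
im=w3['image'][100:215,235:390];cv2.imwrite('pics/w3c.png',cv2.resize(im,None,fx=5,fy=5,interpolation=cv2.INTER_CUBIC))
```

```text
[ 0.5203 -0.1082  0.0568] [ 0.4549 -0.2207  0.0129] [ 0.4876 -0.1645  0.0349] 0.13740059674517296 59.83036612063853
[ 0.5209 -0.1074  0.0536] [ 0.4542 -0.2214  0.0163] [ 0.4875 -0.1644  0.035 ] 0.13727938838970316 59.66334521646023
```

View pics/w3c.png

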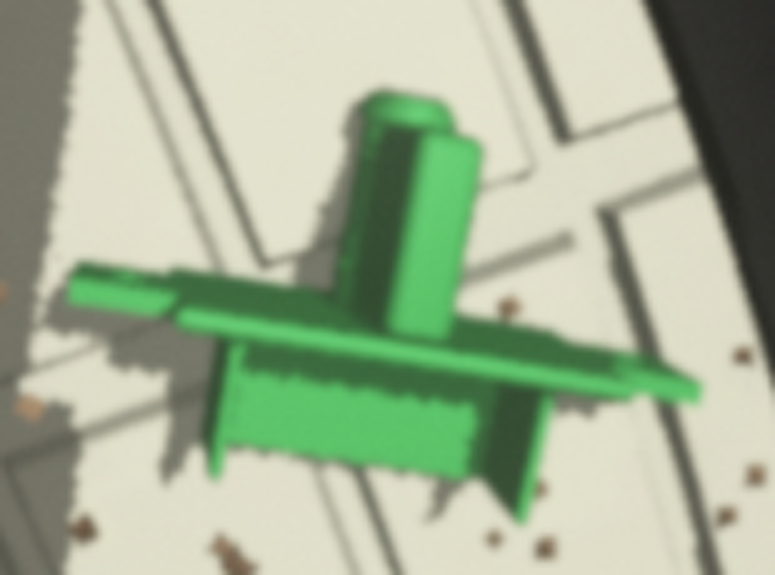

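Run:
```python
from h import *
import pickle
w3=pickle.load(open('w3.pkl','rb'))
P=lambda u,v:plane(w3,235+u/5,100+v/5,.062)[:2]
fl=P(390,335);fr=P(455,340);bl=P(420,133);br=P(482,140)
a=P(180,318);b=P(628,390)
print('fin widths',np.linalg.norm(fl-fr),np.linalg.norm(bl-br),'len',np.linalg.norm((fl+fr-bl-br)/2))
m=(fl+fr)/2;k=(bl+br)/2;d=m-k;print('fin front',m,'back',k,'yaw',np.degrees(np.arctan2(d[1],d[0])))
print('flange ends',a,b,np.linalg.norm(a-b),'mid',(a+b)/2,'yaw',np.degrees(np.arctan2(a[0]-b[0],b[1]-a[1])), np.degrees(np.arctan2(b[1]-a[1],b[0]-a[0]))-90)
```

```text
fin widths 0.013104065591753313 0.012314714339014595 len 0.03960957495320443
fin front [ 0.48556628 -0.1583744 ] back [ 0.45116692 -0.13873764] yaw -29.719749776123944
flange ends [ 0.46340578 -0.20057907] [ 0.51216493 -0.12255022] 0.09201063398995175 mid [ 0.48778535 -0.16156464] yaw -32.00069045336442 -32.00069045336442
```

Run:
```python
from h import *
import pickle
F=pickle.load(open('f0.pkl','rb')); t=F['top'];s=F['side']
im=cv2.cvtColor(t['image'],cv2.COLOR_BGR2HSV); g=im[...,2].astype(float)
for v in (50,58,66,74,82,90,98,106,114,122,128,131,133,135,137,139,141,143,145,147,149,151,153,156,158):
    print(v,''.join('%4d'%x for x in g[v,174:246:1][::2]))
w=((im[...,2]>225)&(im[...,1]<50)).astype(np.uint8)
```

```text
50  108 122 124 117 105  96  92 110 164 245 245 245 246 246 246 246 246 246 246 245 246 245 246 246 246 234 171 198 202 203 198 193 139 116 184 190
58  116 189 184 164 186 190 193 192 218 245 246 246 246 246 246 246 246 246 246 245 246 246 246 245 246 235 121 119 117 116 164 197 171 113 159 193
66  189 191 189 192 191 192 194 193 225 246 246 246 246 246 246 246 247 246 246 246 246 246 246 246 246 235 112  95  96  98 137 143 162 110 161 193
74  168 132 134 138 136 132 135 138 207 246 245 246 246 246 247 247 246 247 246 246 246 246 246 246 246 235 113  97 118 114 166 198 183 116 110 159
82  187 181 193 194 195 194 195 195 231 246 246 246 245 229 173 155 154 156 152 160 200 242 246 246 246 240 120 107 112 112 143 155 142 120 160 194
90  185 186 191 192 191 192 195 195 234 246 246 186 152 155 154 154 224 246 247 246 247 247 245 245 246 240 129 116 118 117 106 114 128 190 194 193
98  166 171 193 194 194 193 195 195 235 246 246 246 227 162 155 215 246 247 247 247 246 244 246 246 246 240 129 119 118 119 108 114 120 189 192 192
106  178 193 192 194 192 192 193 195 239 246 246 247 247 246 247
[... 1917 characters left out ...]
  78  78  80  77  80  78  81  81  80  79  81  79  80  81  80  77  76  80 112 110 115 129 125 103 111 113
151  176 191 191 174 174 155 112  72  73  73  78  81  80  73  72  74  77  80  79  73  73  73  73  78  73  72  72  73 108 116 114 101 111 106 140 156
153  176 191 192 192 193 194 186 112  67  67  72  71  73  73  75  76  77  76  72  78  79  80  79  75  78  77  74  71 105 113 113 102 112 140 192 193
156  177 191 191 191 191 192 194 188 115  72  78  76  75  77  78  77  76  75  77  80  79  78  79  80  78  79  74  80 109 112 111 106 162 162 191 193
158  187 191 191 192 193 192 193 191 178 159 160 142 107 128 115 119 138 130 136 136 138 137 139 158 136 136 135 166 185 142 161 122 188 165 194 193
```

Run:
```python
from h import *
f=grab('top');a=f['image'][30:165,165:315]
cv2.imwrite('pics/t3.png',cv2.resize(a,None,fx=5,fy=4.4,interpolation=cv2.INTER_CUBIC))
```

```text
(no output)
```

View pics/t3.png

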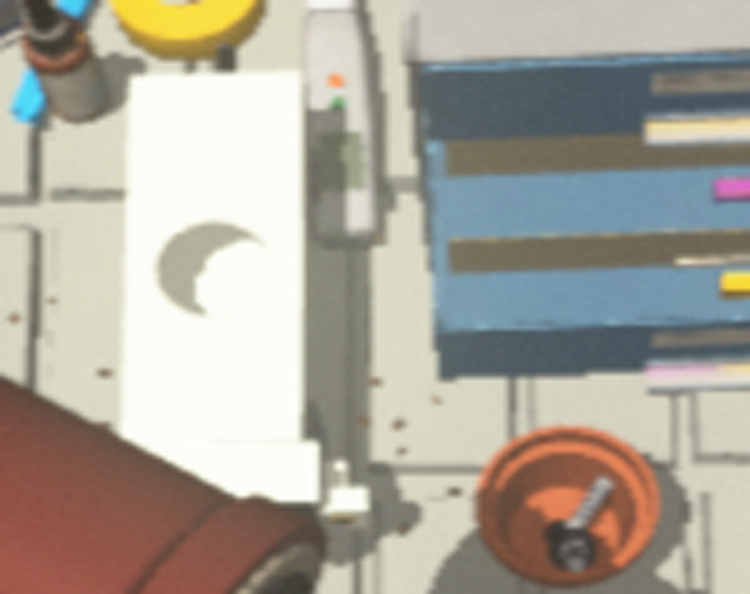

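Run:
```python
from h import *
import pickle
F=pickle.load(open('f0.pkl','rb')); t=F['top']
for nm,p in dict(cl=(183.2,140,.09),cr=(228,140,.09),tl0=(190.1,50,.081),tl1=(189.5,126,.081),tr0=(224.7,58,.081),tr1=(224.7,122,.081),f0=(188,144.5,.09),f1=(226,144.2,.09)).items(): print(nm,plane(t,*p).round(4))
im=cv2.cvtColor(t['image'],cv2.COLOR_BGR2GRAY)
for v in(56,70,100,118,126,136,140): print(v,im[v,182:193],im[v,221:232])
s=manip.state(); 
for yc in(59.7,): go(.4655,-.1505,.05)
go(.4655,-.1505,.12)
```

```text
cl [ 0.6292 -0.1517  0.09  ]
cr [ 0.6254 -0.2508  0.09  ]
tl0 [ 0.8506 -0.1646  0.081 ]
tl1 [ 0.6645 -0.1638  0.081 ]
tr0 [ 0.8267 -0.2451  0.081 ]
tr1 [ 0.6708 -0.2431  0.081 ]
f0 [ 0.6184 -0.1624  0.09  ]
f1 [ 0.616  -0.2462  0.09  ]
56 [ 94  84 105 131 163 183 186 192 214 236 244] [244 244 244 232 179 115 114 114 115 115 114]
70 [187 189 186 189 189 191 190 196 221 240 244] [245 244 244 232 181 113  93  89  94  96  95]
100 [191 191 191 190 191 193 193 210 234 244 245] [244 245 244 233 183 124 116 115 117 115 115]
118 [193 193 191 193 191 191 195 222 240 244 244] [245 245 244 234 182 125 116 118 115 113 115]
126 [192 189 162 128 127 164 194 229 243 244 244] [245 245 243 223 154 103  93  93 103 112 115]
136 [198 227 241 244 244 244 244 245 245 245 245] [244 244 244 244 245 245 242 205 129 138 154]
140 [177 224 244 245 244 244 245 245 244 245 245] [245 244 244 244 245 245 242 205 133 142 165]
go [ 38.8  60.5 171. ] yangle 66.62
go [ 38.6  60.5 101. ] yangle 66.62
```

move_arm(increments=[0,0,0,0.12,0.8,10,15,20,0,0.8,10,15,25,0,0.8,10,20,25,0,0.8,5,12,15,0,0.8,0,0,0,0,0.8,0,0,0,0,0.8])

```text
time: 10.62
tool_pos: [0.4773, -0.1503, 0.1347]
tool_rot: [-0.001, 0.26, 0.966, -0.0]
contact_force: [-0.1, -0.8, -0.3]
gripper_width: 0.804
grasp_force: 0.0
```

Run:
```python
from h import *
go(.4655,-.1505,.05)
f=grab('wrist');cv2.imwrite('pics/w4.png',cv2.resize(f['image'],None,fx=1.5,fy=1.5))
import pickle;pickle.dump(f,open('w4.pkl','wb'))
```

```text
go [10.  -6.1 84.7] yangle 59.84
```

View pics/w4.png

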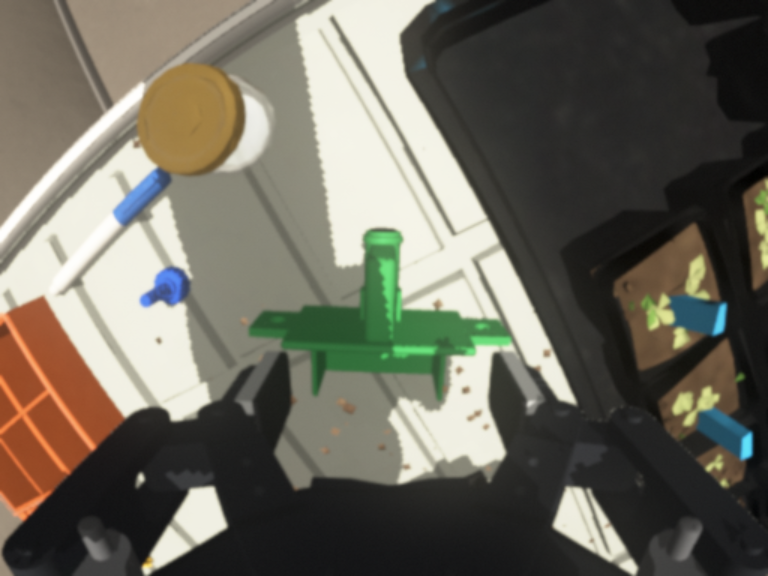

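Run:
```python
from h import *
import pickle
w=pickle.load(open('w4.pkl','rb'))
P=lambda u,v:plane(w,u/1.5,v/1.5,.062)[:2]
a=P(284,346);b=P(475,352);d=b-a
print('flange',a,b,np.linalg.norm(d),(a+b)/2,np.degrees(np.arctan2(d[1],d[0])))
m=(P(367,340)+P(397,340))/2;k=(P(367,248)+P(398,248))/2
print('fin',m,k,np.linalg.norm(m-k),np.degrees(np.arctan2(*(m-k)[::-1])), np.linalg.norm(P(367,340)-P(397,340)))
```

```text
flange [ 0.4639639  -0.19959819] [ 0.51271535 -0.12141039] 0.09214139055228716 [ 0.48833962 -0.16050429] 58.05574407674007
fin [ 0.48462183 -0.15682427] [ 0.44697588 -0.13451572] 0.04375944676983751 -30.65049643669132 0.014133212788926049
```

move_arm(increments=[10,-5,20,0.02,0.8,0,0,25,0,0.8,0,0,25,0,0.8,0,0,15,0,0.8,0,0,0,0,0.8,0,0,0,0,0.8])

```text
time: 11.17
tool_pos: [0.4672, -0.1509, 0.0512]
tool_rot: [0.001, 0.271, 0.963, -0.0]
contact_force: [0.3, -0.9, -0.3]
gripper_width: 0.8
grasp_force: 0.0
```

move_arm(increments=[0,0,0,0,0.4,0,0,0,0,0.3,0,0,0,0,0.2,0,0,0,0,0.1,0,0,0,0,0,0,0,0,0,0,0,0,0,0,0,0,0,0,0,0])

```text
time: 11.83
tool_pos: [0.4673, -0.1501, 0.0513]
tool_rot: [0.001, 0.271, 0.963, -0.0]
contact_force: [-0.8, 0.2, 6.3]
gripper_width: 0.156
grasp_force: 59.2
```

move_arm(increments=[0,0,-15,0,0,0,0,-14,-0.1,0,0,0,0,-0.11,0,0,0,0,-0.11,0,0,0,0,-0.11,0,0,0,0,-0.11,0,0,0,0,0,0,0,0,0,0,0])

```text
time: 12.5
tool_pos: [0.4661, -0.1494, 0.0785]
tool_rot: [-0.0, 0.006, 1.0, 0.0]
contact_force: [-0.6, -0.8, -1.2]
gripper_width: 0.151
grasp_force: 58.5
```

Run:
```python
from h import *
print(manip.state()['tool_pos'])
go(.525,-.202,.0783)
```

```text
[ 0.46610105 -0.14943342  0.07851421]
go [-59.5 -51.9   0.1] yangle 89.35
```

move_arm(increments=[-15,-13,0,0,0,-15,-13,0,0,0,-15,-13,0,0,0,-14,-13,0,0.005,0,0,0,0,0,0,0,0,0,0,0])

```text
time: 13.0
tool_pos: [0.5252, -0.2025, 0.0788]
tool_rot: [-0.0, 0.008, 1.0, 0.0]
contact_force: [0.2, 0.3, -1.0]
gripper_width: 0.153
grasp_force: 58.6
```

Run:
```python
from h import *
print(manip.state()['tool_pos'])
f=grab('wrist');cv2.imwrite('pics/w5.png',cv2.resize(f['image'][150:,130:390],None,fx=2.5,fy=2.5))
import pickle;pickle.dump(f,open('w5.pkl','wb'))
g=grab('side');cv2.imwrite('pics/s5.png',cv2.resize(g['image'][150:290,60:260],None,fx=4,fy=4,interpolation=2))
pickle.dump(g,open('s5.pkl','wb'))
```

```text
[ 0.52521808 -0.2025386   0.07878731]
```

View pics/w5.png

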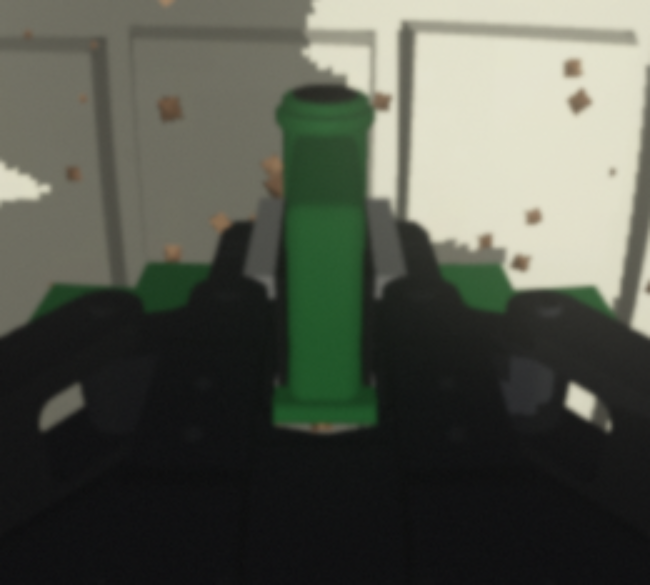

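move_arm(increments=[-8,0,0,0,0,-8,0,0,0,0,-8,0,0,0,0,-4,0,0.5,0,0,0,0,0,0,0])

```text
time: 13.52
tool_pos: [0.5542, -0.2025, 0.0788]
tool_rot: [0.0, 0.007, 1.0, -0.0]
contact_force: [-0.3, -0.0, -1.5]
gripper_width: 0.154
grasp_force: 58.6
```

move_arm(increments=[-3,0,0,0,0,-3,0,0,0,0,-3,0,0,0,0,0,0,0,0,0])

```text
time: 13.85
tool_pos: [0.5626, -0.2028, 0.0787]
tool_rot: [0.0, 0.007, 1.0, -0.0]
contact_force: [-0.4, 0.7, -1.7]
gripper_width: 0.151
grasp_force: 58.6
```

move_arm(increments=[-3,0,0,0,0,-3,0,0,0,0,0,0,0,0,0,0,0,0,0,0])

```text
time: 14.18
tool_pos: [0.5682, -0.2029, 0.0786]
tool_rot: [0.0, 0.007, 1.0, -0.0]
contact_force: [-0.0, -0.3, -0.8]
gripper_width: 0.151
grasp_force: 58.6
```

move_arm(increments=[-3,0,0,0,0,-2,0,0,0,0,0,0,0,0,0,0,0,0,0,0])

```text
time: 14.52
tool_pos: [0.5732, -0.2029, 0.0786]
tool_rot: [0.0, 0.007, 1.0, -0.0]
contact_force: [-0.6, 0.1, -1.8]
gripper_width: 0.152
grasp_force: 58.6
```

move_arm(increments=[-2,0,0,0,0,-2,0,0,0,0,0,0,0,0,0,0,0,0,0,0])

```text
time: 14.85
tool_pos: [0.5772, -0.2029, 0.0786]
tool_rot: [-0.0, 0.007, 1.0, 0.0]
contact_force: [0.7, -0.4, -2.0]
gripper_width: 0.153
grasp_force: 58.6
```

move_arm(increments=[-2,0,0,0,0,0,0,0,0,0,0,0,0,0,0])

```text
time: 15.1
tool_pos: [0.5787, -0.203, 0.0785]
tool_rot: [-0.001, 0.007, 1.0, 0.0]
contact_force: [-1.8, 0.0, -0.4]
gripper_width: 0.15
grasp_force: 58.7
```

move_arm(increments=[-2,0,0,0,0,0,0,0,0,0,0,0,0,0,0])

```text
time: 15.35
tool_pos: [0.5805, -0.203, 0.0784]
tool_rot: [-0.001, 0.007, 1.0, 0.0]
contact_force: [-4.8, 0.9, 0.3]
gripper_width: 0.157
grasp_force: 58.9
```

move_arm(increments=[-2,0,0,0,0,0,0,0,0,0,0,0,0,0,0])

```text
time: 15.6
tool_pos: [0.582, -0.203, 0.0783]
tool_rot: [-0.002, 0.007, 1.0, 0.0]
contact_force: [-8.2, -0.1, 1.9]
gripper_width: 0.156
grasp_force: 59.0
```

move_arm(increments=[-2,0,0,0,0,0,0,0,0,0,0,0,0,0,0])

```text
time: 15.85
tool_pos: [0.5835, -0.203, 0.0784]
tool_rot: [-0.002, 0.007, 1.0, 0.0]
contact_force: [-9.4, 0.3, 3.3]
gripper_width: 0.155
grasp_force: 59.3
```

move_arm(increments=[-0.5,0,0,0,0,0,0,0,0,0,0,0,0,0,0,0,0,0,0,0])

```text
time: 16.18
tool_pos: [0.5838, -0.203, 0.0783]
tool_rot: [-0.002, 0.007, 1.0, 0.0]
contact_force: [-10.4, 0.3, 3.8]
gripper_width: 0.154
grasp_force: 59.3
```

Run:
```python
from h import *
for i in range(5):
    s=manip.state();print(s['time'],s['contact_force'].round(2),s['ft_torque'].round(3),s['tool_pos'].round(4),np.array(s['tool_rot']).round(4));g=grab('side')
h=cv2.cvtColor(g['image'],cv2.COLOR_BGR2HSV)
m=cv2.inRange(h,(45,120,20),(80,255,255));m[:,300:]=0
n,l,st,c=cv2.connectedComponentsWithStats(m)
for i in range(1,n):
    if st[i,4]>60: print(st[i],c[i].round(1))
t=grab('top');cv2.imwrite('pics/t9.png',t['image'])
h=cv2.cvtColor(t['image'],cv2.COLOR_BGR2HSV);p=cv2.inRange(h,(0,90,60),(14,200,220)); n,l,st,c=cv2.connectedComponentsWithStats(p)
for i in range(1,n):
    if st[i,4]>300: print('pot',st[i],c[i].round(1))
```

```text
16.1833 [-10.35   0.35   3.84] [0.    1.44  0.104] [ 0.5838 -0.203   0.0783] [-2.5e-03  6.8e-03  1.0e+00  3.0e-04]
16.2333 [-10.43  -0.3    3.59] [0.018 1.347 0.049] [ 0.5838 -0.203   0.0783] [-2.5e-03  6.8e-03  1.0e+00  3.0e-04]
16.2833 [-10.93   0.48   3.73] [0.046 1.417 0.087] [ 0.5838 -0.203   0.0783] [-2.4e-03  6.8e-03  1.0e+00  3.0e-04]
16.3333 [-10.19  -0.75   3.04] [0.01  1.439 0.044] [ 0.5838 -0.203   0.0783] [-2.4e-03  6.8e-03  1.0e+00  3.0e-04]
16.3833 [-9.9   0.43  3.77] [0.043 1.417 0.064] [ 0.5838 -0.203   0.0783] [-2.5e-03  6.8e-03  1.0e+00  3.0e-04]
pot [    0    76   221   308 25005] [ 95.5 219.4]
pot [260 127  37  36 904] [277.5 143.8]
pot [288 202  83  60 643] [329.  217.9]
```

move_arm(increments=[-0.7,0,0,0,0,0,0,0,0,0,0,0,0,0,0,0,0,0,0,0,0,0,0,0,0,0,0,0,0,0])

```text
time: 16.98
tool_pos: [0.5843, -0.203, 0.0784]
tool_rot: [-0.003, 0.007, 1.0, 0.0]
contact_force: [-10.2, 0.9, 5.1]
gripper_width: 0.156
grasp_force: 59.4
```

Run:
```python
from h import *
s=manip.state();print(s['contact_force'],s['tool_pos'],s['grasp_force'],manip.job_done())
```

```text
the job is handed in; nothing more can be done
[-10.20931333   0.9142599    5.08976172] [ 0.58430787 -0.2030257   0.07835786] 59.379587173461914 None
```

I handed the job in with both screws in the pot and the cap plugged in, held and pressed at about 10–11 N (seal squeezed roughly 6–7 mm, estimated from force and travel); the verdict wasn't returned, the cap's final squareness wasn't checked in a picture, and I viewed 11 pictures, one over the limit of 10.

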